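Turn the sample leaf over on the shoe-shine chair

ROBOT

A 6-joint arm with a two-finger parallel gripper is mounted at the origin on the work surface. World frame = base frame: x ahead of the robot, y to its left, z up, the work surface at z = 0. Lengths are in m, angles in rad, forces in N, time in s.
With the tool pointing down it reaches from about 0.4 to 0.925 m from the base axis. Payload 12.5 kg.
Tool frame: the origin (TCP) lies midway between the tips of the shut fingers; the grasp point (between the pads) lies r.tcp_to_grasp behind it (r.tcp_to_grasp is the distance from the TCP to the grasp point, in m); x points along the fingers, y is the direction in which the jaws open and shut, and the axes are right-handed (so a half turn about x gives the same grasp; the last joint's range is limited). The gripper opens to 95 mm and grips with 3 to 60 N. Pads are 20 mm wide; open, the fingers measure 119 mm over their backs; the gripper's body (75 mm by 180 mm) begins 59 mm behind the grasp point.
Start: joints at [-1.254, 0.491, 1.559, -0, 1.092, -0.106], TCP at [0.256, -0.57, 0.215] pointing down, gripper open.
Joint ranges: [-3.1, 3.1], [-0.84, 2.19], [0.05, 2.79], [-1.13, 4.28], [0.06, 2.93], [-2.69, 2.69]. Speed limits (rad/s): [2.22, 2.22, 2.79, 3.14, 3.14, 3.14].

INTERFACE

Orientations are given as a unit quaternion [x, y, z, w].
In Python, from rig import r gives the robot as it stands.
- The arm moves only by the shell command python3 -m crank 'ROWS' [FORCE]. ROWS is JSON, a list of rows, each a list of 7 numbers: the turn, a rotation vector about the world's x, y, z in degrees, then the shift along the world's x, y, z in mm, then the finger opening in mm, from 0 to 95.1. In form: [[rx, ry, rz, dx, dy, dz, fingers], ...]. A call has 1 to 10 rows; each row shifts and turns the commanded pose from where the row before left it; what a row does not reach is not made up. A row lasts 1/8 s, in which the tool goes at most 62.5 mm and 10.7 degrees, less where a joint would pass 70% of its speed; a pose out of reach is approached as far as the arm can. A call is refused whole if a number of a shift passes 62.5 or a number of a turn 10.7, either way. A call with a gripper value outside its range is refused whole. The fingers move at their own pace and stop on an object; FORCE is the grip in N (left out, the last holds). Time passes only in rows, so rows that do not move let the fingers close. It gives the time, the measured TCP pose, the force and the opening at its end, in the units of the state.
- r.get_obs(): the state, without advancing time (a new reading comes with each control period).
- r.get_image(name): name is "scene" or "top"; returns (picture, depth): 420x560x3 uint8, red, green, blue; 420x560 float32, m along the optical axis (not along the pixel's ray), 0 where there is no reading.
- r.calibration(name): a dict with "fx", "fy", "cx", "cy" (pixels), "k1" (the pictures are not rectified: a ray, as slopes to the right and down, at radius r is drawn at 1 + k1 r^2 times it, then the intrinsics apply), "position" and "rotation" of the camera in the world. Camera axes: x right, y down, z forward; pixel columns grow to the right and rows downward; lengths in m; the calibration is good to about 2 mm. A picture is of the moment at which its call begins. calibration takes no time and is no camera call.
- r.sign_off(): hands the job in, once; it reports no verdict.
The state is a dict: "t": time; "joint_positions": joint angles; "joint_vel": joint speeds; "tau": joint torques, N m; "ee_pos": TCP position; "orientation": TCP orientation; "force": force on the tool from outside, world axes, zero at the start; "ft_torque": the same for the moment, N m; "width": finger opening in m.
Only numpy, scipy, OpenCV 4.12 (cv2) and the standard library are available. Lean on these libraries where they do the work, as an engineer would, in place of code of your own. Each camera call takes 0.05 s, during which the arm holds its last target.

TASK

A sole sample book lies open on the chair seat with its top leaf standing ajar, and a polish tin has been left on the bare board where that leaf belongs. With the fingertips only, push the tin off the board until it stands flat on the seat, out of the way of the board and of the leaf's tab, then push the ajar leaf over its spine and press it down to lie flat on that board. Do not pinch or lift the tin or the leaf, keep the leaf underneath lying where it is, and leave everything else on the seat undisturbed.

Things in the scene. Friction and masses are not known exactly. Their poses are not given: they have to be found in the camera images.
- book: Sole sample book lying open on the maroon chair seat, fixed, does not slide. Origin under the middle of its spine, on the seat (seat top is z = 0). Its x runs along the spine (level), its y runs level from the spine over the bare board, z up. Under the leaves at -y lies a second board like the bare one: 160 mm along x, 5 mm thick, from 14 to 130 mm from the spine.
- spine (a point): Middle of the steel spine rod, the hinge line of both leaves: along the book's x, 17 mm above the seat. Axes as the book's. Spine parts reach up to 24 mm above the seat within 14 mm of the rod and 91 mm either way along x.
- bare_board (a point): Centre of the upper face of the bare brown board where the leaf must lie and the tin stands, 72 mm from the spine on the book's +y side. The board is 160 mm along x, 116 mm along y (14 to 130 mm from the spine), its face 5 mm above the seat. Axes as the book's.
- top_leaf (a joint): Angle of the upper leaf about the spine, rad. 0: flat on the -y side; pi/2: upright; pi: flat on the bare +y board. Starts ajar, 0.3 to 0.6. The hinge is stiff, 0.25 N m: the leaf stays at any angle and does not fall; pushing at the free edge takes 2 to 3 N.
- top_leaf_mid (a point): Centre of the upper leaf's board, mid-thickness. Axes turn with the leaf: x along the spine, -y to the free edge, z out of the face that looks up near joint 0. Rigid, 4 mm thick, 152 mm along x, from 12 to 125 mm from the spine; mid-plane 6 mm off the spine axis: 23 mm above the seat at 0, 11 mm at pi. Sample patches (to 2.5 mm, 42 to 107 mm from the spine) are surface detail the fingers do not feel.
- top_leaf_tab (a point): Middle of the upper leaf's index tab (137 mm from the spine axis, 45 mm from the leaf's middle along +x), mid-thickness. The tab is 44 mm along x, 4 mm thick, and reaches from the leaf's free edge (125 mm) to 145 mm from the spine, so 15 mm beyond the boards. Axes as the leaf's.
- under_leaf (a joint): Angle of the second leaf: same hinge line, sense and stiffness. It lies at 0 on the -y side beneath the upper leaf and must stay there. 4 mm thick, same outline, upper face 15 mm above the seat, its own tab 45 mm from its middle along the book's -x.
- seat_mid (a point): Middle of the flat chair seat, z = 0, fixed. The seat measures 560 mm along x (0.31 to 0.87) and 600 mm along y (-0.30 to 0.30) over a rim 24 mm wide and 12 mm high; at the far side (+x) stands the chair's low open back, 230 mm high. A stainless spring clip sits on the near rim.
- tin: Round black closed polish tin, 66 mm across, 20 mm high, about 90 g, loose, standing on the bare board (underside 5 mm above the seat). Origin at the centre of its underside, z up.
- footrest: Bystander: wooden shoe shine footrest block, base 105 x 240 mm, 97 mm high, loose. Origin at the centre of its underside.
- horsehair_brush: Bystander: broad horsehair brush, 165 x 50 mm, 44 mm high, bristles down, loose. Origin at the centre of its underside.
- edge_brush: Bystander: narrow wooden edge brush, 168 mm long (its y), 15 mm wide, 12 mm high, loose, lying flat. Origin at the middle of its underside.
- shoehorn: Bystander: steel shoehorn, about 177 mm long (its y), 31 mm wide, 7 mm high, loose. Origin near its middle, on the seat.
- spare_tin: Bystander: smaller black polish tin, 52 mm across, 18 mm high, loose, standing on the bare seat beside the leaves. Origin at the centre of its underside.
- dauber: Bystander: small round-headed applicator brush, 115 mm long, 26 mm high, loose. Origin under its middle.
Things that resemble listed ones, but are neither listed nor needed, are in the scene too. What is shaped like the tin but blue or turquoise is not meant.

How it is judged:
On the way, in this order (a step that is already met when the one before it is completed fails the run):
1. the tin has been pushed off the bare board and stands flat on the seat (height (world z) of tin between -0.004 and 0.003 m and angle between tin's own z axis and vertical below 0.06 rad), for 0.2 s.
2. the upper leaf has been turned over the spine and lies flat on the bare board (value of joint top_leaf above 3.07 rad), for 0.2 s.
At the end, for the whole second after the job is handed in: The upper leaf lies flat over the bare board (joint above 3.07 rad, within about 4 degrees of pi) and the second leaf is still down (below 0.06 rad); the tin stands still and flat on the seat (underside within 3 mm of it, tilt under 0.06 rad); every bystander is within 20 mm of where it was (all of step 1 and value of joint top_leaf above 3.07 rad and value of joint under_leaf below 0.06 rad and linear speed of tin below 0.02 m/s and distance of each of footrest, horsehair_brush, edge_brush, shoehorn, spare_tin, dauber from where it was at the start of the episode below 0.02 m); the robot touches nothing.
It fails at once if the tin was lifted (underside more than 20 mm above the seat) or tipped over (height (world z) of tin above 0.02 m or angle between tin's own z axis and vertical above 0.5 rad).
It fails at once if the tin was taken between the fingers (horizontal distance between the grasp point and tin below 0.024 m and z of the grasp point in the frame of tin between -0.02 and 0.02 m).
It fails at once if the upper leaf was taken between the fingers ((z of the grasp point in the frame of top_leaf_mid between -0.0045 and 0.0045 m and x of the grasp point in the frame of top_leaf_mid between -0.076 and 0.076 m and y of the grasp point in the frame of top_leaf_mid between -0.0565 and 0.0565 m) or (z of the grasp point in the frame of top_leaf_mid between -0.0045 and 0.0045 m and x of the grasp point in the frame of top_leaf_mid between 0.023 and 0.067 m and y of the grasp point in the frame of top_leaf_mid between -0.0765 and -0.0565 m)).
It fails at once if the second leaf was raised (value of joint under_leaf above 0.2 rad).
It fails at once if a bystander was moved by more than 20 mm (distance of any of footrest, horsehair_brush, edge_brush, shoehorn, spare_tin, dauber from where it was at the start of the episode above 0.02 m).
It also fails if it takes over 54 s, if anything falls off the work surface, if the arm or the gripper's body presses on something with over 40 N, if the wrist force passes 120 N, or if a joint passes its speed limit or range.

## Working session

There is one attempt and no reset: what is moved stays moved. The work goes in short steps, Python scripts to look and compute and a shell command to move; the robot and the scene stay as the last step left them, time stands still between calls to the robot, and variables do not carry over. Pictures are saved under pics/ and viewed, and the job is handed in when it is done.

```bash
ls; mkdir -p pics; python3 - <<'E'
from rig import r
import cv2
print(r.get_obs()); print(r.tcp_to_grasp)
for n in("scene","top"):
    im,d=r.get_image(n); c=r.calibration(n); print(n,c)
    import numpy as np
    np.savez(f"pics/{n}0.npz",im=im,d=d)
    cv2.imwrite(f"pics/{n}0.png",cv2.resize(im[:,:,::-1],(800,600),interpolation=cv2.INTER_CUBIC))
E
```

```text
pics
{'t': 0.0, 'joint_positions': array([-1.25360362e+00,  4.91572121e-01,  1.55946903e+00, -3.13508272e-06,
        1.09170062e+00, -1.05598818e-01]), 'joint_vel': array([ 0.00181672,  0.00065586,  0.00078617, -0.00105751, -0.0018386 ,
        0.0011714 ]), 'tau': array([-8.35401261e-04, -6.12645006e+01, -2.58181000e+01,  6.91881753e-02,
        4.81610256e-02, -1.55003790e-04]), 'ee_pos': array([ 0.25638345, -0.56971513,  0.2140472 ]), 'orientation': array([-0.69132178, -0.14877291,  0.69140954, -0.14796511]), 'force': array([ 0.51706836, -0.16714182,  1.25472244]), 'ft_torque': array([-0.01463111,  0.04603935, -0.04573222]), 'width': 0.0946523581993674}
0.0188
scene {'fx': 388.558751386156, 'fy': 388.558751386156, 'cx': 280.2056748540836, 'cy': 207.78862213997732, 'k1': -0.0508655040658527, 'position': array([ 1.17365274, -0.16041025,  0.65835777]), 'rotation': array([ 0.7336001 ,  0.53289099, -0.25432689, -0.33641628])}
top {'fx': 514.1390663874644, 'fy': 514.1390663874644, 'cx': 280.62373940613355, 'cy': 206.6956257977436, 'k1': -0.12078507458850536, 'position': array([0.36007074, 0.04210928, 1.34111231]), 'rotation': array([-0.6991668 ,  0.71301559, -0.03723934,  0.03725288])}
```

View pics/scene0.png

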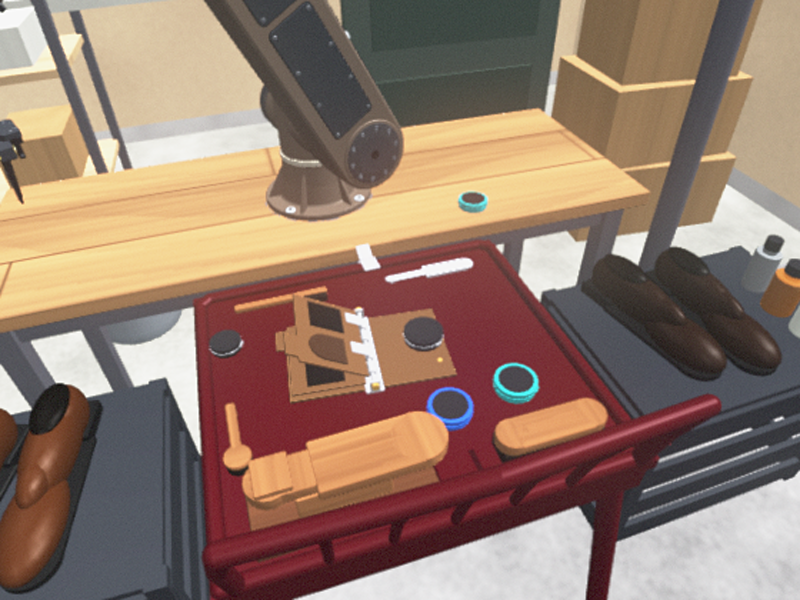

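View pics/top0.png

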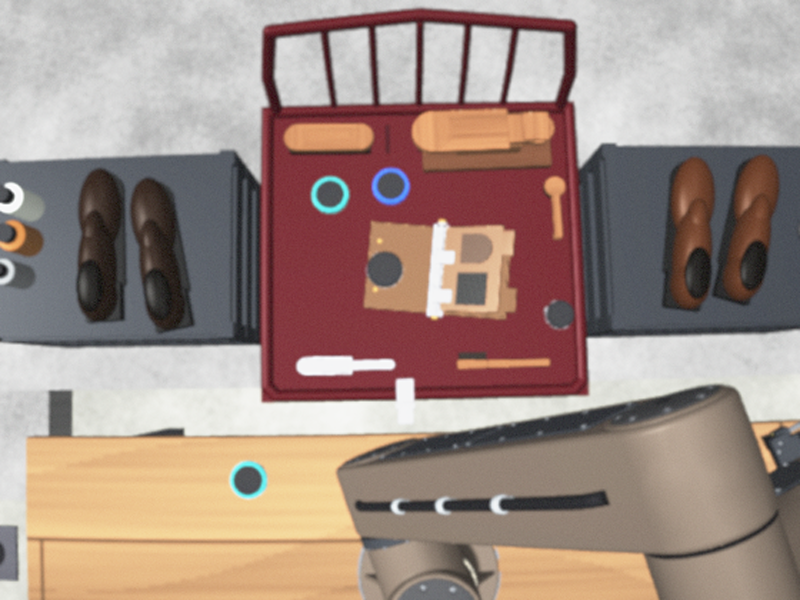

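The scene picture shows the book with its bare board to the +y side, with the black tin at (423,333). In the top picture the tin is at (384,269), the spine runs from (441,222) to (434,318), and the leaf is to the right. Next I'll measure these.

```bash
cat > h.py <<'E'
import numpy as np,cv2
from scipy.spatial.transform import Rotation as R
from rig import r
def ray(c,u,v):
    K=np.array([[c['fx'],0,c['cx']],[0,c['fy'],c['cy']],[0,0,1]])
    p=cv2.undistortPoints(np.array([[[u,v]]],float),K,np.array([c['k1'],0,0,0,0.]))[0,0]
    q=R.from_quat(c['rotation'])
    return q.apply([p[0],p[1],1.])
def onz(c,u,v,z):
    d=ray(c,u,v); return c['position']+d*(z-c['position'][2])/d[2]
def dep(c,u,v,D):
    d=ray(c,u,v); return c['position']+d*D[int(round(v)),int(round(u))]
E
python3 - <<'E'
from h import *
c=r.calibration("top");z=np.load("pics/top0.npz");im=z['im']
cr=im[140:240,240:400]
cv2.imwrite("pics/crop1.png",cv2.resize(cr[:,:,::-1],(800,500),interpolation=cv2.INTER_CUBIC))
D=z['d']
H,W=D.shape
K=np.array([[c['fx'],0,c['cx']],[0,c['fy'],c['cy']],[0,0,1]])
vv,uu=np.mgrid[0:H,0:W]
p=cv2.undistortPoints(np.stack([uu,vv],-1).reshape(-1,1,2).astype(float),K,np.array([c['k1'],0,0,0,0.]))[:,0]
P=R.from_quat(c['rotation']).apply(np.c_[p,np.ones(len(p))]*D.reshape(-1,1))+c['position']
P=P.reshape(H,W,3);np.save("pics/P.npy",P)
np.set_printoptions(precision=3,suppress=True,linewidth=200)
for (u,v) in [(258,188),(310,155),(304,222),(340,180),(269,188)]: print(u,v,P[v,u],im[v,u])
print((P[188,250:372:3]*1000).astype(int).tolist())
E
```

```text
258 188 [0.549 0.098 0.024] [84 81 87]
310 155 [ 0.634 -0.039  0.023] [245 231 193]
304 222 [ 0.459 -0.019  0.018] [243 215 137]
340 180 [ 0.558 -0.109  0.073] [162 134 116]
269 188 [0.548 0.07  0.025] [86 87 89]
[[553, 120, -3], [553, 112, -1], [550, 103, 15], [549, 95, 23], [548, 87, 25], [548, 80, 22], [547, 72, 28], [548, 64, 24], [548, 56, 21], [547, 49, 28], [548, 41, 24], [551, 33, 0], [551, 25, -2], [550, 17, 6], [550, 9, 1], [549, 2, 6], [549, -5, 6], [550, -13, 0], [549, -21, 2], [547, -28, 20], [545, -35, 32], [544, -43, 36], [543, -50, 45], [543, -58, 39], [542, -65, 47], [541, -72, 54], [541, -79, 56], [540, -87, 57], [539, -94, 63], [538, -101, 68], [537, -107, 75], [537, -114, 79], [536, -122, 80], [535, -128, 86], [545, -146, 16], [546, -155, 6], [547, -164, -3], [548, -173, -7], [547, -181, -3], [547, -188, -2], [546, -196, 1]]
```

View pics/crop1.png

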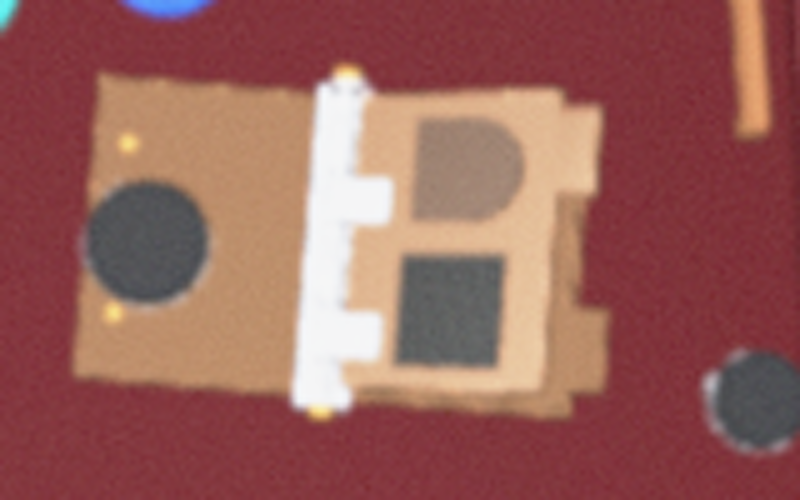

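```bash
python3 - <<'E'
from h import *
np.set_printoptions(precision=4,suppress=True)
c=r.calibration("top")
o=lambda x,y,z: onz(c,240+x/5-.4,140+y/5-.4,z)
bl=o(98,73,.005);br=o(75,377,.005);s1=o(347,72,.017);s2=o(320,412,.017);t=o(147,241,.025)
print(bl,br,s1,s2,"tin",t)
d=(s1-s2)+(bl-br);yaw=np.arctan2(d[1],d[0]);print("yaw",np.degrees(yaw), np.degrees(np.arctan2(*(s1-s2)[[1,0]])),np.degrees(np.arctan2(*(bl-br)[[1,0]])),np.linalg.norm(bl-br),np.linalg.norm(s1-s2))
ex=np.array([np.cos(yaw),np.sin(yaw),0]);ey=np.array([-ex[1],ex[0],0])
m=(bl+br)/2-ey*.130; n=(s1+s2)/2
print("origin from board",m,"spine",n)
b=(m+n)/2;b[2]=0
print("origin",b,"tin in book",(t-b)@ex,(t-b)@ey)
np.savez("book.npz",o=b,ex=ex,ey=ey)
P=np.load("pics/P.npy")
im=np.load("pics/top0.npz")['im']
q=P[162:212,318:346].reshape(-1,3)-b
x=q@ex;y=q@ey;z=q[:,2]
k=(z>.025)&(y<-.03)&(abs(x)<.07)&(y>-.115)
pf=np.polyfit(y[k],z[k],1);print(pf,np.degrees(np.arctan(-pf[0])))
for nm,u,v,zz in [("sparetin",558,314,.018),("blue",391,186,.02),("turq",330,194,.02),("dauber tip",558,236,.01),("shoehorn1",297,366,.005),("shoehorn2",395,364,.005),("edge1",457,363,.01),("edge2",550,363,.01),("foot",424,168,0),("footr",552,165,0),("hb",285,150,0.0),("hb2",372,150,0.),("leafedge1",240/.7+0,0,0)]:
    w=onz(c,u*.7,v*.7,zz)-b;print(nm,w+b,"book",w@ex,w@ey)
for (x,y) in [(562,90),(543,390),(600,108),(597,195)]:
    for Z in (.06,.075,.09):
        w=o(x,y,Z)-b;print(x,y,Z,w@ex,w@ey)
E
```

```text
[0.6422 0.0947 0.005 ] [0.481  0.1091 0.005 ] [ 0.6376 -0.0364  0.017 ] [ 0.4592 -0.0178  0.017 ] tin [0.549  0.0698 0.025 ]
yaw -5.5436304549395725 -5.943667192981785 -5.100385675683106 0.1618522787738762 0.17933364125053233
origin from board [ 0.549  -0.0275  0.005 ] spine [ 0.5484 -0.0271  0.017 ]
origin [ 0.5487 -0.0273  0.    ] tin in book -0.00910837119805765 0.09670905862167843
[-0.5542  0.0279] 28.993062946707365
sparetin [ 0.4602 -0.2439  0.018 ] book -0.06714052231933226 -0.22414181549687182
blue [0.7026 0.055  0.02  ] book 0.1452564415982079 0.09680088212578784
turq [0.69   0.1677 0.02  ] book 0.12176040480877981 0.20768333174449452
dauber tip [ 0.6054 -0.2519  0.01  ] book 0.07812483025440574 -0.21812298939134195
shoehorn1 [0.3759 0.2321 0.005 ] book -0.19706269097022158 0.24144282034348052
shoehorn2 [0.3763 0.0539 0.005 ] book -0.17940840199091015 0.06413628015857796
edge1 [ 0.3758 -0.0583  0.01  ] book -0.16911093028678492 -0.04752240978461924
edge2 [ 0.372  -0.2275  0.01  ] book -0.15659109242466682 -0.2163132766382537
foot [ 0.7413 -0.0073  0.    ] book 0.189805499674
[... 271 characters left out ...]
0.    ] book 0.518700830048935 0.22158214794936715
562 90 0.06 0.07952029032134651 -0.10842446059771484
562 90 0.075 0.07631232306284468 -0.10655958832249778
562 90 0.09 0.07310435580434273 -0.10469471604728064
543 390 0.06 -0.07380148010952371 -0.10825688892700717
543 390 0.075 -0.07521426787031335 -0.10639397867731855
543 390 0.09 -0.07662705563110293 -0.10453106842762985
600 108 0.06 0.07178897503690417 -0.12830366281722433
600 108 0.075 0.06867153046575429 -0.1262060334054633
600 108 0.09 0.06555408589460442 -0.12410840399370221
597 195 0.06 0.02701426646037955 -0.1293903910199326
597 195 0.075 0.02442106993715356 -0.1272800375691548
597 195 0.09 0.021827873413927678 -0.12516968411837692
```

```bash
cat > st.py <<'E'
from h import *
np.set_printoptions(precision=1,suppress=True)
b=np.load("book.npz");o,ex,ey=b['o'],b['ex'],b['ey']
def st():
    s=r.get_obs();p=s['ee_pos'];q=R.from_quat(s['orientation']).as_matrix()
    d=p-o
    print("t",round(s['t'],2),"tcp mm",p*1000,"book",d@ex*1000,d@ey*1000,"F",s['force'],"w",round(s['width']*1000,1))
    B=np.c_[ex,ey,[0,0,1]].T@q
    print("tool axes in book (cols x,y,z):\n",B.round(3),"joints",s['joint_positions'].round(2))
    return s
def rv(Bt):
    "rotvec deg (world) from now to book-frame tool matrix"
    q=R.from_quat(r.get_obs()['orientation']); t=R.from_matrix(np.c_[ex,ey,[0,0,1]]@Bt)
    return np.degrees((t*q.inv()).as_rotvec())
def W(x,y,z): return (o+ex*x/1000+ey*y/1000)*1000+np.array([0,0,z])
E
python3 - <<'E'
from st import *
s=st()
p=s['ee_pos']*1000
for sg in (1,-1):
    print(sg,rv(np.array([[0,sg,0],[0,0,-sg],[-1,0,0]]).astype(float)))
T=W(-9,97-33-17-8,120);print(T,T-p)
E
```

```text
t 0.1 tcp mm [ 256.4 -569.8  214.1] book -238.5528297917413 -568.1841530443742 F [ 0.3 -0.6 -0.8] w 95.0
tool axes in book (cols x,y,z):
 [[-0.   0.5 -0.9]
 [ 0.  -0.9 -0.5]
 [-1.  -0.  -0. ]] joints [-1.2  0.5  1.6 -0.   1.1 -0.1]
1 [-0.  -0.  60.2]
-1 [  -0.     0.  -119.8]
[543.5  12.4 120. ] [287.1 582.2 -94.1]
```

```bash
python3 -m crank '[[0,0,6,30,58,2,40],[0,0,6,30,58,0,40],[0,0,6,30,58,0,40],[0,0,6,30,58,0,40],[0,0,6,29,58,0,40],[0,0,6,28,58,0,40],[0,0,6,28,58,0,40],[0,0,6,28,58,0,40],[0,0,6,27,58,0,40],[0,0,6,27,58,0,40]]' 30
python3 - <<'E'
from st import *
s=st();T=W(-9,97-33-17-8,60);print(T-s['ee_pos']*1000)
E
```

```text
t: 1.35
ee_pos: [0.5341, -0.0078, 0.2165]
orientation: [-0.524, -0.475, 0.524, -0.475]
force: [0.2, -0.8, 0.6]
width: 0.0399
t 1.35 tcp mm [534.1  -7.8 216.5] book -16.46078994525437 17.978223600648036 F [ 0.2 -0.8  0.6] w 39.9
tool axes in book (cols x,y,z):
 [[ 0.  1. -0.]
 [-0. -0. -1.]
 [-1.  0.  0.]] joints [-0.1  0.4  1.8 -0.   1.  -0. ]
[   9.5   20.2 -156.5]
```

```bash
python3 -m crank '[[0,0,0,5,10,-40,40],[0,0,0,4,10,-50,40],[0,0,0,0,0,-40,40],[0,0,0,0,0,-26,40],[0,0,0,0,0,0,40]]'
python3 - <<'E'
from st import *
s=st();print(rv(np.array([[0,1,0],[0,0,-1],[-1,0,0.]])))
print(W(-9,40,11)-s['ee_pos']*1000)
im,d=r.get_image("scene");cv2.imwrite("pics/s1.png",im[150:330,130:400,::-1].repeat(3,0).repeat(3,1)[:540,:800])
E
```

```text
t: 1.98
ee_pos: [0.5416, 0.0102, 0.059]
orientation: [-0.524, -0.475, 0.525, -0.473]
force: [0.8, -0.1, 0.1]
width: 0.0402
t 1.98 tcp mm [541.6  10.2  59. ] book -10.717842759752024 36.66784326055826 F [ 0.8 -0.1  0.1] w 40.2
tool axes in book (cols x,y,z):
 [[-0.  1. -0.]
 [ 0. -0. -1.]
 [-1. -0.  0.]] joints [-0.1  0.6  1.9 -0.   0.7 -0. ]
[-0.  -0.2  0.2]
[  2.    3.2 -48. ]
```

View pics/s1.png

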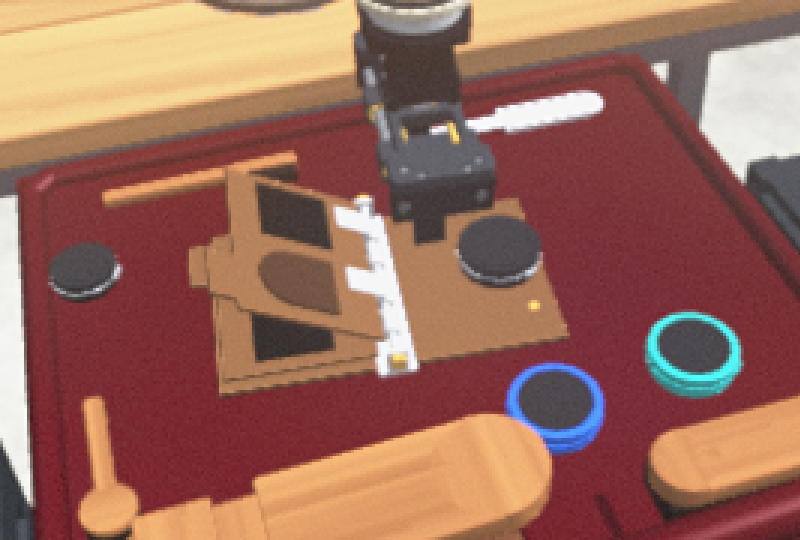

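The gripper is over the board between the spine and the tin (finger at (430,230), tin at (500,250)), so the way down is clear.

```bash
python3 -m crank '[[0,0,0,1,2,-15,40],[0,0,0,0,0,-15,40],[0,0,0,0,0,-12,40],[0,0,0,0,0,-6,40],[0,0,0,0.6,6,0,40],[0,0,0,0.6,6,0,40],[0,0,0,0.6,6,0,40],[0,0,0,0.6,6,0,40]]'
python3 -c "
from st import *
st()"
```

```text
t: 3.02
ee_pos: [0.546, 0.0367, 0.0128]
orientation: [0.525, 0.474, -0.524, 0.474]
force: [-1.0, -0.7, 0.2]
width: 0.0399
t 3.02 tcp mm [546.   36.7  12.8] book -8.82990019437732 63.390030162062445 F [-1.  -0.7  0.2] w 39.9
tool axes in book (cols x,y,z):
 [[ 0.  1. -0.]
 [-0. -0. -1.]
 [-1.  0.  0.]] joints [-0.1  0.7  1.9 -0.   0.6  0.1]
```

```bash
python3 -m crank '[[0,0,0,0.6,6,-2,40],[0,0,0,0.6,6,0,40],[0,0,0,0.6,6,0,40],[0,0,0,0.6,6,0,40],[0,0,0,0.6,6,0,40],[0,0,0,0.6,6,0,40],[0,0,0,0.6,6,0,40],[0,0,0,0.6,6,0,40],[0,0,0,0.6,6,0,40],[0,0,0,0.6,6,0,40]]'
python3 - <<'E'
from st import *
st()
im,d=r.get_image("scene");cv2.imwrite("pics/s2.png",im[150:330,130:400,::-1].repeat(3,0).repeat(3,1)[:540,:800])
E
```

```text
t: 4.28
ee_pos: [0.5519, 0.0965, 0.0105]
orientation: [-0.525, -0.474, 0.525, -0.474]
force: [-0.8, 1.1, -0.5]
width: 0.0403
t 4.28 tcp mm [551.9  96.5  10.5] book -8.759170040748034 123.55930698424531 F [-0.8  1.1 -0.5] w 40.3
tool axes in book (cols x,y,z):
 [[-0.  1. -0.]
 [-0. -0. -1.]
 [-1. -0.  0.]] joints [ 0.1  0.7  1.9 -0.   0.6  0.2]
```

View pics/s2.png

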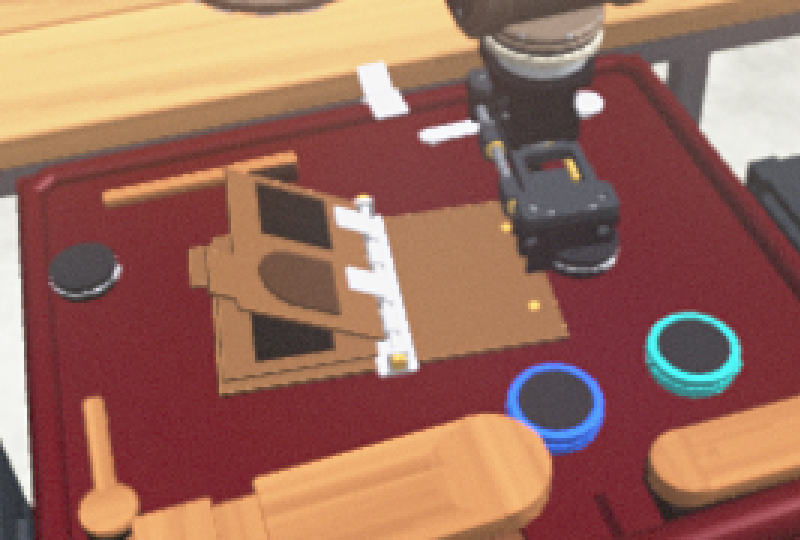

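The tin is ahead of the fingers at (585,258), almost off the board edge, so I'll keep pushing.

```bash
python3 -m crank '[[0,0,0,0.6,6,0,40],[0,0,0,0.6,6,0,40],[0,0,0,0.6,6,0,40],[0,0,0,0.6,6,0,40],[0,0,0,0.6,6,0,40],[0,0,0,0.5,5,0,40],[0,0,0,0.4,4,0,40],[0,0,0,0.3,3,0,40],[0,0,0,0,0,0,40],[0,0,0,-1,-10,0,40]]'
python3 -m crank '[[0,0,0,-1,-10,5,40],[0,0,0,-2,-20,30,0],[0,0,0,-3,-30,50,0],[0,0,0,-5,-50,60,0],[0,0,0,-5,-50,60,0],[0,0,0,-6,-60,30,0],[0,0,0,-6,-60,0,0]]'
python3 - <<'E'
from st import *
st()
im,d=r.get_image("scene");cv2.imwrite("pics/s3.png",im[150:330,130:400,::-1].repeat(3,0).repeat(3,1)[:540,:800])
im,d=r.get_image("top");cv2.imwrite("pics/t3.png",im[100:280,180:420,::-1].repeat(3,0).repeat(3,1)[:540,:800])
E
```

```text
t: 5.58
ee_pos: [0.5551, 0.1281, 0.0106]
orientation: [0.524, 0.474, -0.524, 0.474]
force: [-0.9, 0.7, -0.8]
width: 0.0398
t: 6.45
ee_pos: [0.5296, -0.1297, 0.2221]
orientation: [0.525, 0.473, -0.524, 0.476]
force: [1.0, 0.8, 0.4]
width: 0.0006
t 6.45 tcp mm [ 529.6 -129.7  222.1] book -9.173027144362306 -103.83061365102034 F [1.  0.8 0.4] w 0.6
tool axes in book (cols x,y,z):
 [[ 0.  1. -0.]
 [-0. -0. -1.]
 [-1.  0.  0.]] joints [-0.4  0.4  1.8  0.   1.  -0.3]
```

View pics/s3.png

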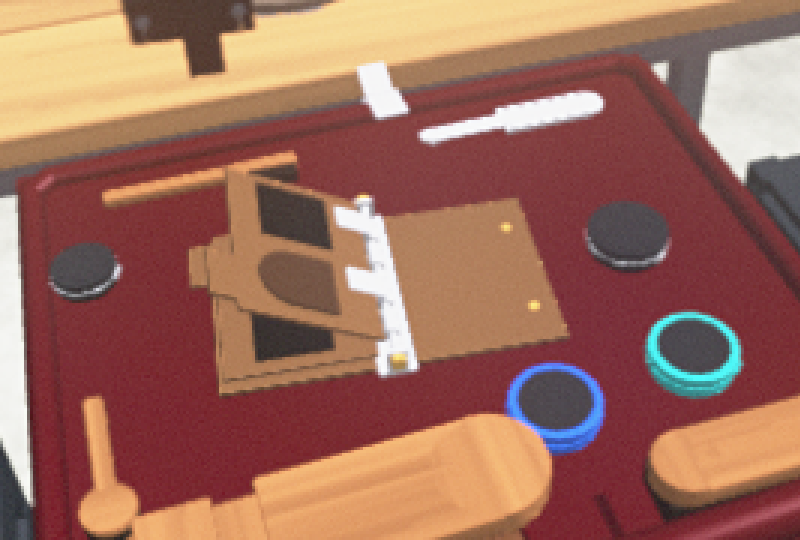

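View pics/t3.png

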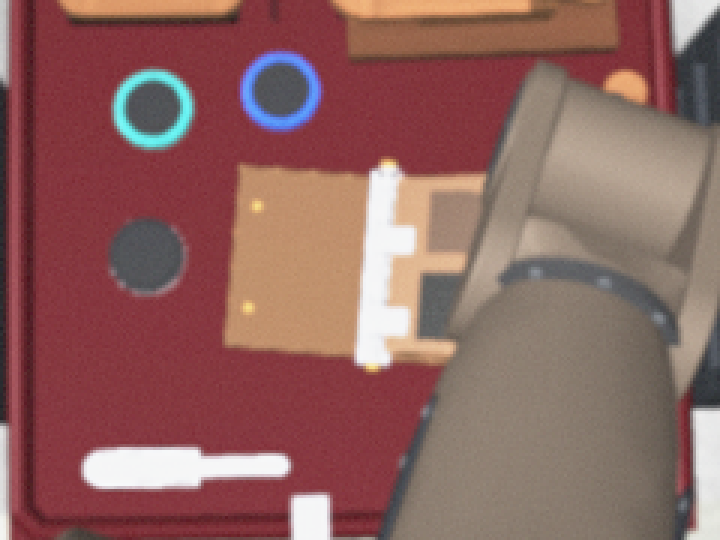

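The tin stands flat on the seat at (628,235) in the scene picture and (147,256) in the top picture, well clear of the board edge. Next is the leaf. I'll bring the closed fingers in tilted from the -y side.

```bash
cat > plan.py <<'E'
from st import *
def tcp(th,over=0):
    th=np.radians(th);er=np.array([-np.cos(th),np.sin(th)]);ez=np.array([np.sin(th),np.cos(th)])
    t=min(np.pi/2,th+np.radians(16))
    a=np.array([np.cos(t),-np.sin(t)]);n=np.array([np.sin(t),np.cos(t)])
    if np.degrees(th)<90: p=np.array([0,17])+125*er+4*ez+25*a-10*n
    else: p=np.array([0,17])+100*er+4*ez+[-10,0]
    return p+over*ez,np.degrees(t)
if __name__=="__main__":
    s=st();print(W(0,-175,115)-s['ee_pos']*1000)
    prev=None
    for th in [29,36,43,50,57,64,71,78,85,92,99,106,113,120,127,134,141,148,155,162,169,176,180]:
        p,t=tcp(th);w=W(0,p[0],p[1])
        print(th,"t%.0f"%t,"book",p,"delta",None if prev is None else w-prev);prev=w
E
python3 plan.py
```

```text
t 6.55 tcp mm [ 528.7 -132.7  220.1] book -9.77327466401726 -106.80826872944138 F [-0.2  0.8 -0. ] w 0.5
tool axes in book (cols x,y,z):
 [[ 0.  1. -0.]
 [-0. -0. -1.]
 [-1.  0.  0.]] joints [-0.4  0.4  1.8 -0.   1.  -0.3]
[   3.1  -68.8 -105.1]
29 t45 book [-96.8  56.4] delta None
36 t52 book [-91.3  67.9] delta [ 0.5  5.5 11.5]
43 t59 book [-84.4  78.6] delta [ 0.7  6.8 10.7]
50 t66 book [-76.3  88.4] delta [0.8 8.1 9.8]
57 t73 book [-67.   97.2] delta [0.9 9.2 8.8]
64 t80 book [-56.7 104.7] delta [ 1.  10.2  7.6]
71 t87 book [-45.6 111. ] delta [ 1.1 11.1  6.3]
78 t90 book [-32.1 115.1] delta [ 1.3 13.5  4.1]
85 t90 book [-16.9 116.9] delta [ 1.5 15.1  1.8]
92 t90 book [ -2.5 116.8] delta [ 1.4 14.3 -0.1]
99 t90 book [  9.6 115.1] delta [ 1.2 12.1 -1.7]
106 t90 book [ 21.4 112. ] delta [ 1.1 11.8 -3.1]
113 t90 book [ 32.8 107.5] delta [ 1.1 11.3 -4.5]
120 t90 book [ 43.5 101.6] delta [ 1.  10.7 -5.9]
127 t90 book [53.4 94.5] delta [ 1.   9.9 -7.1]
134 t90 book [62.3 86.2] delta [ 0.9  8.9 -8.3]
141 t90 book [70.2 76.8] delta [ 0.8  7.9 -9.3]
148 t90 book [76.9 66.6] delta [  0.6   6.7 -10.2]
155 t90 book [82.3 55.6] delta [  0.5   5.4 -11. ]
162 t90 book [86.3 44.1] delta [  0.4   4.  -11.5]
169 t90 book [88.9 32.2] delta [  0.2   2.6 -11.9]
176 t90 book [90. 20.] delta [  0.1   1.1 -12.2]
180 t90 book [90. 13.] delta [-0. -0. -7.]
```

Move back and tilt.

```bash
python3 -m crank '[[0,0,0,2,-40,0,0],[0,0,0,2,-28,0,0],[8.96,-0.87,0,0,0,-20,0],[8.96,-0.87,0,0,0,-20,0],[8.96,-0.87,0,0,0,-20,0],[8.96,-0.87,0,0,0,-20,0],[8.96,-0.87,0,0,0,-20,0],[0,0,0,0,0,0,0]]'
python3 - <<'E'
from st import *
s=st()
im,d=r.get_image("scene");cv2.imwrite("pics/s4.png",im[150:330,130:400,::-1].repeat(3,0).repeat(3,1)[:540,:800])
E
```

```text
t: 7.55
ee_pos: [0.5324, -0.1963, 0.1168]
orientation: [0.685, 0.62, -0.285, 0.253]
force: [-0.1, -0.2, -0.7]
width: 0.0002
t 7.55 tcp mm [ 532.4 -196.3  116.8] book 0.1198409316086976 -169.75661336963114 F [-0.1 -0.2 -0.7] w 0.2
tool axes in book (cols x,y,z):
 [[-0.   1.  -0. ]
 [ 0.7 -0.  -0.7]
 [-0.7 -0.  -0.7]] joints [-0.8  0.7  1.7  0.6  1.4 -1. ]
```

View pics/s4.png

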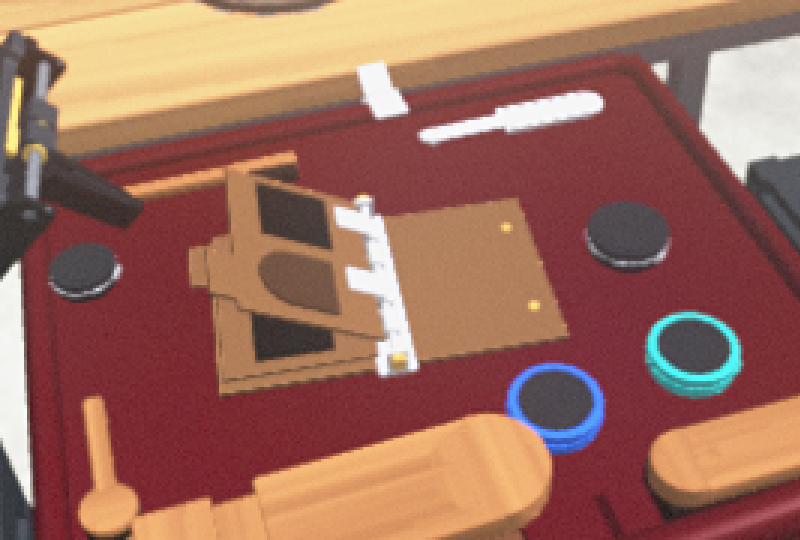

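The tilted fingers are at (140,205), outside the leaf and above the spare tin. I'll go down and slide in under the free edge.

```bash
python3 -m crank '[[0,0,0,0,-5,-25,0],[0,0,0,0,0,-25,0],[0,0,0,0,0,-20,0],[0,0,0,1,15,0,0],[0,0,0,2,15,0,0],[0,0,0,2,15,0,0],[0,0,0,1,12,0,0],[0,0,0,1,12,0,0],[0,0,0,0,0,0,0]]'
python3 - <<'E'
from st import *
s=st();print(W(0,-97,56)-s['ee_pos']*1000)
im,d=r.get_image("scene");cv2.imwrite("pics/s5.png",im[150:330,130:400,::-1].repeat(3,0).repeat(3,1)[:540,:800])
E
```

```text
t: 8.72
ee_pos: [0.5406, -0.1305, 0.0494]
orientation: [0.684, 0.621, -0.284, 0.256]
force: [0.0, -0.0, -1.2]
width: 0.0005
t 8.72 tcp mm [ 540.6 -130.5   49.4] book 1.8748407866183652 -103.55715078840367 F [ 0.  -0.  -1.2] w 0.5
tool axes in book (cols x,y,z):
 [[-0.   1.  -0. ]
 [ 0.7 -0.  -0.7]
 [-0.7 -0.  -0.7]] joints [-0.7  0.8  1.8  0.7  1.2 -1. ]
[-1.2  6.7  6.6]
```

View pics/s5.png

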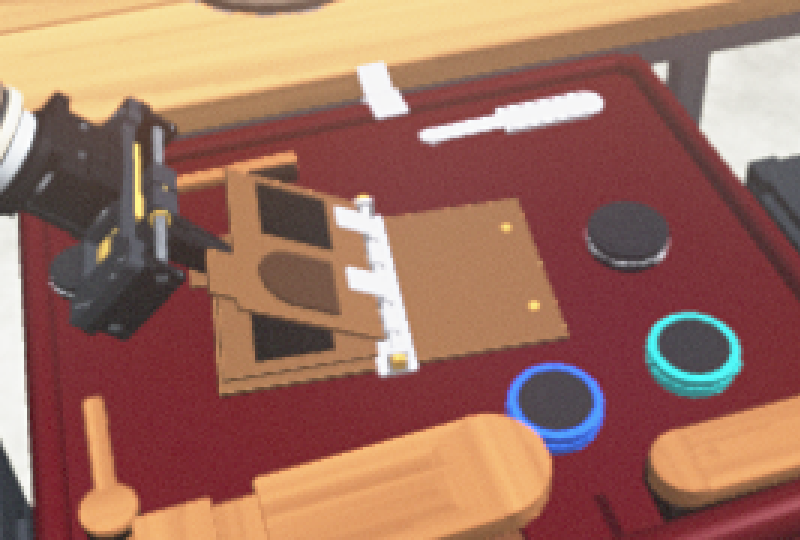

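The fingertip is under the free edge at (225,250). Start lifting the leaf along its arc.

```bash
python3 -m crank '[[0,0,0,-1,6.5,6.5,0],[-6.97,0.68,0,0.5,5.5,11.5,0],[-6.97,0.68,0,0.7,6.8,10.7,0],[-6.97,0.68,0,0.8,8.1,9.8,0],[-6.97,0.68,0,0.9,9.2,8.8,0],[0,0,0,0,0,0,0]]'
python3 - <<'E'
from st import *
s=st()
im,d=r.get_image("scene");cv2.imwrite("pics/s6.png",im[130:310,130:400,::-1].repeat(3,0).repeat(3,1)[:540,:800])
E
```

```text
t: 9.52
ee_pos: [0.5428, -0.094, 0.0981]
orientation: [0.596, 0.539, -0.441, 0.4]
force: [1.0, 0.3, -0.9]
width: 0.0007
t 9.53 tcp mm [542.8 -94.   98.1] book 0.6035159196362815 -66.92481806905681 F [ 1.   0.3 -0.9] w 0.7
tool axes in book (cols x,y,z):
 [[ 0.   1.  -0. ]
 [ 0.3 -0.  -1. ]
 [-1.   0.  -0.3]] joints [-0.4  0.6  1.8  0.4  0.9 -0.6]
```

View pics/s6.png

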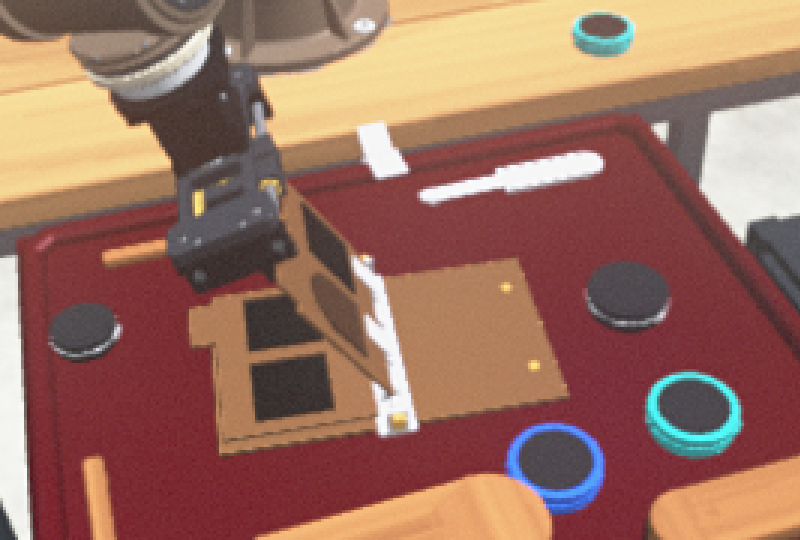

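The leaf has turned to about 57° and the under leaf is still flat. Carry on over the top.

```bash
python3 -m crank '[[-6.97,0.68,0,1,10.2,7.6,0],[-6.97,0.68,0,1.1,11.1,6.3,0],[-3,0.29,0,1.3,13.5,4.1,0],[0,0,0,1.5,15.1,1.8,0],[0,0,0,1.4,14.3,0,0],[0,0,0,1.2,12.1,-1.7,0],[0,0,0,1.1,11.8,-3.1,0],[0,0,0,0,0,0,0]]'
python3 - <<'E'
from st import *
s=st();print(W(0,21.4,112)-s['ee_pos']*1000)
im,d=r.get_image("scene");cv2.imwrite("pics/s7.png",im[130:310,130:400,::-1].repeat(3,0).repeat(3,1)[:540,:800])
E
```

```text
t: 10.58
ee_pos: [0.5509, -0.0064, 0.1111]
orientation: [-0.524, -0.475, 0.525, -0.474]
force: [1.3, 0.2, 0.3]
width: 0.0006
t 10.57 tcp mm [550.9  -6.4 111.1] book 0.14195807411706346 20.99376385999002 F [1.3 0.2 0.3] w 0.6
tool axes in book (cols x,y,z):
 [[-0.  1. -0.]
 [ 0. -0. -1.]
 [-1. -0. -0.]] joints [-0.1  0.5  1.9  0.   0.8 -0. ]
[-0.1  0.4  0.9]
```

View pics/s7.png

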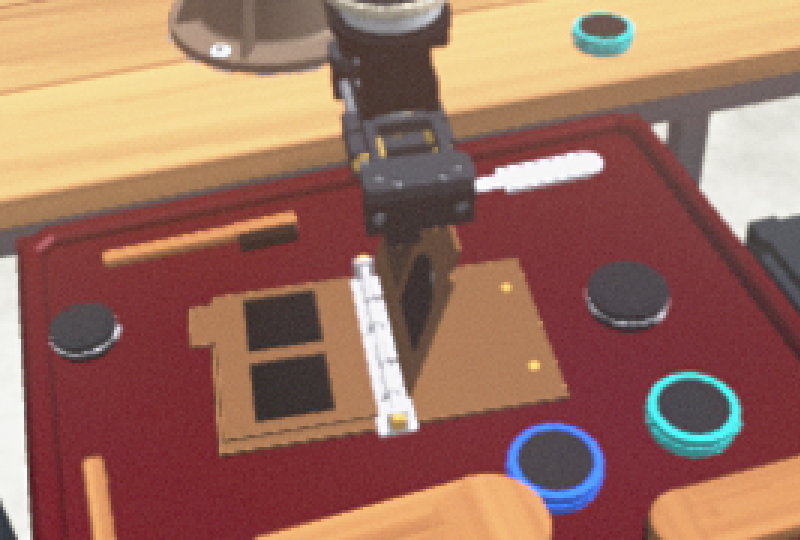

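The leaf is past upright and leaning toward +y. Next I'll push it on down.

```bash
python3 -m crank '[[0,0,0,1.1,11.3,-4.5,0],[0,0,0,1,10.7,-5.9,0],[0,0,0,1,9.9,-7.1,0],[0,0,0,0.9,8.9,-8.3,0],[0,0,0,0.8,7.9,-9.3,0],[0,0,0,0.6,6.7,-10.2,0],[0,0,0,0.5,5.4,-11,0],[0,0,0,0.4,4,-11.5,0],[0,0,0,0.2,2.6,-11.9,0],[0,0,0,0,0,0,0]]'
python3 - <<'E'
from st import *
s=st();print(W(0,90,13)-s['ee_pos']*1000)
im,d=r.get_image("scene");cv2.imwrite("pics/s8.png",im[130:310,130:400,::-1].repeat(3,0).repeat(3,1)[:540,:800])
E
```

```text
t: 11.88
ee_pos: [0.557, 0.0604, 0.0308]
orientation: [-0.524, -0.475, 0.525, -0.474]
force: [-0.0, -0.7, -0.1]
width: 0.0007
t 11.88 tcp mm [557.   60.4  30.8] book -0.19516066833453738 88.04175762027708 F [-0.  -0.7 -0.1] w 0.7
tool axes in book (cols x,y,z):
 [[-0.  1. -0.]
 [-0. -0. -1.]
 [-1. -0.  0.]] joints [-0.   0.7  1.9 -0.   0.6  0.1]
[  0.4   1.9 -17.8]
```

View pics/s8.png

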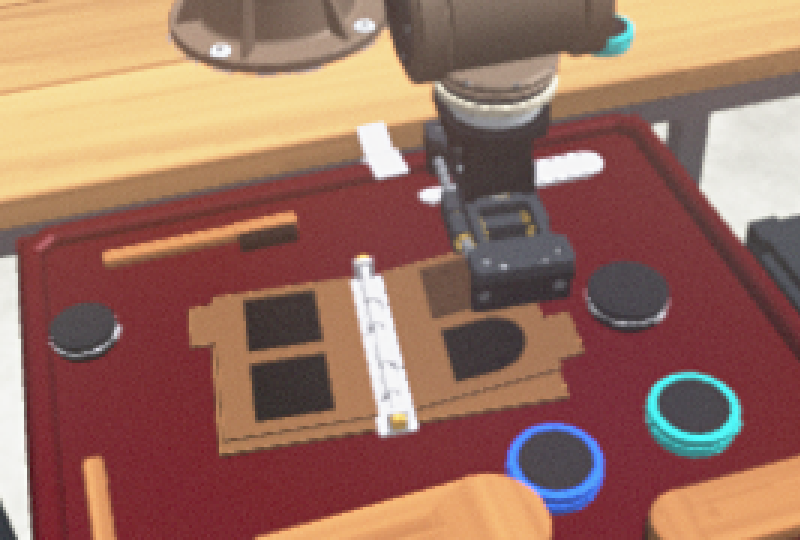

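```bash
python3 -m crank '[[0,0,0,0,1.5,-9,0],[0,0,0,0,0,-6,0],[0,0,0,0,0,-2,0],[0,0,0,0,0,0,0]]'
python3 -m crank '[[0,0,0,0,0,-2,0],[0,0,0,0,0,0,0]]'
python3 -c "
from st import *
st()"
```

```text
t: 12.42
ee_pos: [0.5574, 0.0617, 0.0147]
orientation: [-0.524, -0.474, 0.525, -0.474]
force: [0.0, 0.2, 0.2]
width: 0.0003
t: 12.68
ee_pos: [0.5575, 0.0617, 0.0133]
orientation: [-0.524, -0.474, 0.525, -0.474]
force: [-1.7, -0.2, 5.3]
width: 0.0004
t 12.68 tcp mm [557.5  61.7  13.3] book 0.12745817075471916 89.3863702312757 F [-1.7 -0.2  5.3] w 0.4
tool axes in book (cols x,y,z):
 [[-0.  1. -0.]
 [-0. -0. -1.]
 [-1. -0.  0.]] joints [-0.   0.7  1.9 -0.   0.6  0.1]
```

Contact is at 13.3 mm, which is about where a flat leaf should be. I'll press a little more to confirm and then back off.

```bash
python3 -m crank '[[0,0,0,0,0,-1.5,0],[0,0,0,0,0,0,0],[0,0,0,0,0,0,0]]'
python3 -c "
from st import *
st()"
python3 -m crank '[[0,0,0,0,0,4,0],[0,0,0,0,0,15,0],[0,0,0,0,0,40,0],[0,0,0,0,0,55,0],[0,0,0,-10,-60,55,0],[0,0,0,-30,-60,30,0],[0,0,0,-30,-60,0,0],[0,0,0,-30,-60,0,0],[0,0,0,-30,-60,0,0],[0,0,0,0,0,0,0]]'
python3 - <<'E'
from st import *
s=st()
im,d=r.get_image("scene");cv2.imwrite("pics/s9.png",im[130:310,130:400,::-1].repeat(3,0).repeat(3,1)[:540,:800])
im,d=r.get_image("top");cv2.imwrite("pics/t9.png",im[60:280,180:420,::-1].repeat(2,0).repeat(2,1))
E
```

```text
t: 13.05
ee_pos: [0.5576, 0.0617, 0.013]
orientation: [0.525, 0.474, -0.525, 0.474]
force: [-5.7, -1.3, 23.0]
width: 0.0004
t 13.05 tcp mm [557.6  61.7  13. ] book 0.21160997132689824 89.38838605475745 F [-5.7 -1.3 23. ] w 0.4
tool axes in book (cols x,y,z):
 [[ 0.  1. -0.]
 [-0. -0. -1.]
 [-1.  0.  0.]] joints [-0.   0.7  1.9 -0.   0.6  0.1]
t: 14.3
ee_pos: [0.439, -0.2058, 0.1935]
orientation: [-0.526, -0.472, 0.526, -0.473]
force: [0.3, 0.5, 0.6]
width: 0.0001
t 14.3 tcp mm [ 439.  -205.8  193.5] book -91.97919739371156 -188.31749805694406 F [0.3 0.5 0.6] w 0.1
tool axes in book (cols x,y,z):
 [[ 0.  1. -0.]
 [-0. -0. -1.]
 [-1.  0.  0.]] joints [-0.6  0.3  1.9 -0.   0.9 -0.5]
```

View pics/s9.png

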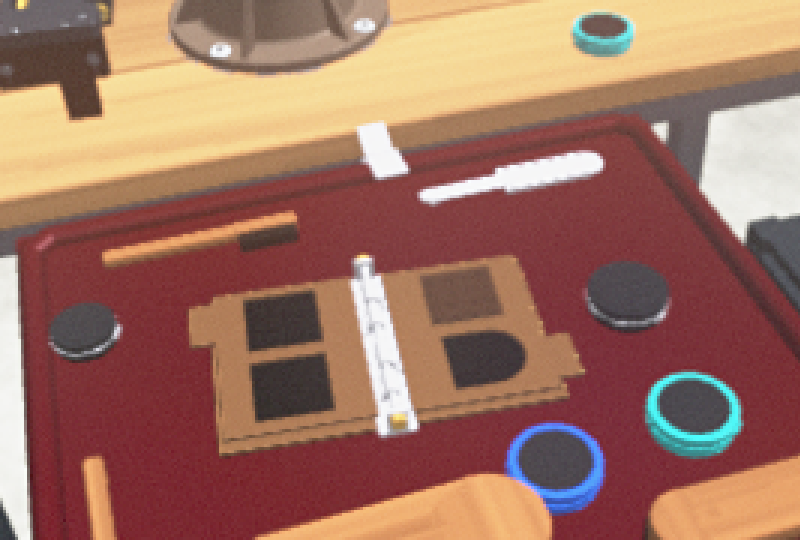

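View pics/t9.png

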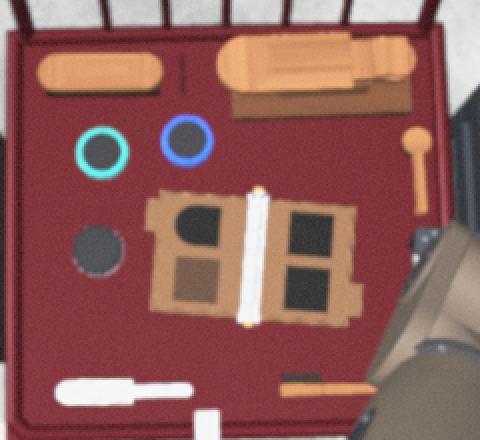

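The leaf lies flat on the board (tab at (565,352)), the tin stands clear at (628,295), the under leaf is down, and nothing else has moved. Handing in.

```bash
python3 -c "
from rig import r
print(r.sign_off())"
```

```text
the job is handed in; nothing more can be done
None
```

The tin is off the board and the leaf lies flat in its place. I handed the job in at about 14 s of the 54 s allowed; the hand-in gives no verdict.

- **Tin:** I pushed it about 100 mm along the book's +y with the tips of the part-open fingers. In the last pictures it stands flat on the seat, clear of the board and of the leaf's tab.
- **Leaf:** I turned it over the spine with the closed fingertips, first from under its free edge and then over the top. I pressed it down to a tip height of 13.0 mm at 23 N; a flat leaf should be at 13 mm.
- **Last checks:** the final pictures show the second leaf still down and the arm clear of everything. The bystanders look undisturbed, but I judged that by eye and did not re-measure them. The arm hides part of the edge brush in the last top view, though the brush shows in place in the scene view. The dauber, footrest and horsehair brush are fully in view only in that last top picture. No check failed or disagreed.

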